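# Seat a fresco sample on the reading ramp

## Robot

A 6-joint arm with a two-finger parallel gripper is mounted at the origin on the work surface. World frame = base frame: x ahead of the robot, y to its left, z up, the work surface at z = 0. Lengths are in mm, angles in rad, forces in N, time in s.
With the tool pointing down it reaches from about 350 to 875 mm from the base axis. Payload 4.2 kg.
Tool frame: the origin (TCP) lies between the finger pads; the fingertips stand 14 mm ahead of it and the grasp point (between the pads) lies 5 mm behind it; z points along the fingers, y is the line along which they close (so a half turn about z gives the same grasp; the last joint's range is limited). The gripper opens to 85 mm and grips with 20 to 120 N. Pads are 22 mm wide; open, the fingers measure 114 mm over their backs; the gripper's body (76 mm by 85 mm) begins 54 mm behind the grasp point. The pads swing forward as they close: fully open they stand 13 mm farther back than shut.
Start: joints at [1.502, 0.385, 0.008, 0, -1.194, -0.259], TCP at [201.193, 591.71, 245.312] pointing down, gripper open.
Joint ranges: [-3.14, 3.14], [-1.21, 2.06], [-1.07, 1.41], [-3.16, 2.05], [-2.99, -0.16], [-3.1, 3.1]. Speed limits (rad/s): [2.79, 2.79, 3.14, 3.14, 3.14, 3.14].

## Interface

Orientations are given as a unit quaternion [x, y, z, w].
In Python, from bench import * gives the robot as it stands.
- The arm moves only by the tool carry_out, never from a script. Its argument "motion" is a list of rows, each a list of 7 numbers: the turn, a rotation vector about the tool's x, y, z in rad, then the shift along the tool's x, y, z in mm, then the opening, from -1 (shut) to 1 (fully open), so that 0 is half open. A call has 1 to 5 rows; each row is the pose to reach, as a shift and turn from the pose commanded when the call began, along the tool's axes at that moment; what a row does not reach only later rows make up. A row lasts 1/8 s, in which the tool goes at most 62.5 mm and 10.7 degrees, less where a joint would pass 70% of its speed; a pose out of reach is approached as far as the arm can. A call with a gripper value outside its range is refused whole. The fingers move at their own pace and stop on an object; the grip force is fixed at half the most. Time passes only in rows, so rows that repeat a pose let the fingers close. It gives the time, the measured TCP pose, the force, the opening and the grip force at its end, in the units of the state.
- read_state(): the state, without advancing time (a new reading comes with each control period).
- get_image(name): name is "scene" or "top" or "wrist"; returns a dict with "color" (480x640x3 uint8, blue, green, red), "mtx" (3x3 intrinsics, pixels), "position" and "orientation" of the camera in the world. Camera axes: x right, y down, z forward; pixel columns grow to the right and rows downward; lengths in mm; the calibration is good to about 2 mm. A picture is of the moment at which its call begins. There is no depth.
- job_done(): hands the job in; it is judged then, once.
The state is a dict: "clock": time; "joints": joint angles; "joint_vel": joint speeds; "joint_efforts": joint torques, N m; "position": TCP position; "ee_rot": TCP orientation; "contact_force": force on the tool from outside, world axes, zero at the start; "wrist_torque": the same for the moment, N m; "gripper_width": finger opening in mm; "grasp_force": force on a finger pad.
Only numpy, scipy, OpenCV 4.12 (cv2) and the standard library are available. Lean on these libraries where they do the work, as an engineer would, in place of code of your own. Each camera call takes 0.05 s, during which the arm holds its last target. There are 200 camera calls.

## Task

Push the grey carrier with the painted plaster sample up the ramp along its track until its front edge meets the black buffer of the blue stop at the top, and hold it pressed home there for a moment with about 5 to 15 N (never more than 20 N, the plaster is brittle) so that it stays resting against the buffer. Then swing the red keeper arm right across the track behind the carrier, so that it cannot slide back, and let go. Keep the carrier on the track all the way (do not lift it over) and leave everything else on the table where it is.

Things in the scene. Friction and masses are not known exactly. Their poses are not given: they have to be found in the camera images.
- ramp: fixed plywood reading ramp, 160 wide. Origin: on the table under the break line between landing and slope, mid-width. x points horizontally up-ramp, y to the left, z up. The level landing (top 12 above the table) runs from x = -240 to 0; from there the deck rises at 10 degrees (0.1745 rad). Below, s is the distance up the deck from the break line.
- stop: blue rigid stop block at the top of the slope, fixed to the ramp, 108 wide, 36 high. Origin at deck level in the middle of its down-ramp face, s = 250; x points up along the slope, y left, z along the deck's normal. It carries the black buffer (see stop_face). Pressed with more than 20 N the sample breaks.
- stop_face (a point): point on the blue block's face, mid-width, 14 above the deck; axes as stop. In front of it, on two steel stems, stands a black buffer pad 60 wide, 16 high, set by screws: its front is somewhere from 10 to 24 down-ramp of this point, different each time and not measured, so feel for it. The pad gives 2 under less than 1 N, then is rigid.
- track (a point): point on the break line at deck level, mid-track. Two wooden guide rails 14 high stand 98 apart (inner faces) along the slope; on the last 60 of the landing they flare out to about 140 apart.
- carrier: grey sled 120 long (x), 90 wide (y), 0.3 to 0.65 kg, on two runners with turned-up noses; starts on the landing, up to 0.1 rad askew. Origin: underside centre; x to its front. Sample on it up to 34 high. Push on the flat rear wall: outer face at x = -60, 90 wide, 8 to 36 above the underside. Friction holds it on the slope; sliding takes 1 to 5 N.
- carrier_front (a point): middle of the carrier's flat front edge, 60 ahead of its origin and 14 above its underside
- carrier_rear (a point): middle of the carrier's rear wall, outer face, 22 above its underside
- keeper (a joint): angle of the red keeper arm (rad) about the deck's normal. 0: points away from the track, down-ramp at 45 degrees; grows as it swings down-ramp and then across the track; 2.356 (end of travel): square across the track, 4 to 18 mm behind a carrier that is home. Stays where it is left; 1 to 2 N at the peg moves it.
- keeper_pivot (a point): pivot axis of the keeper at deck level, on the left of the track, s = 94 and 70 left of the middle of the ramp. The arm is 16 wide, reaches 102 from the pivot and lies 17 to 27 above the deck.
- keeper_peg (a point): middle of the black round peg on the keeper (16 across, standing on the arm from 27 to 61 above the deck, square to it), 70 from the pivot; this point is 46 above the deck. Pinch or push it.
- fragment_a: loose painted-plaster fragment, ochre face, about 95 x 65 x 15, beside the ramp. Leave alone. Origin: underside centre
- fragment_b: loose painted-plaster fragment, red-brown face, about 95 x 65 x 15, beside the ramp. Leave alone. Origin: underside centre
- jar: small lidded glass jar, 54 across, 70 tall, beside the ramp. Leave alone. Origin: underside centre
- sample_box: small open cardboard box 110 x 90 x 70. Leave alone. Origin: underside centre
- weight: brass weight 52 across, 55 tall. Leave alone. Origin: underside centre
- brush: hand brush lying flat. Leave alone. Origin: underside centre
- eraser_block: cork block 60 x 35 x 25. Leave alone. Origin: underside centre
Things that resemble listed ones, but are neither listed nor needed, are in the scene too. Of the things that look like the carrier, the larger one is meant.

How it is judged (in metres and radians):
On the way:
1. the carrier is pressed home against the stop's buffer, square and on the track (contact force between carrier and stop above 3 N and y of carrier_front in the frame of stop_face between -0.01 and 0.01 m and z of carrier_front in the frame of stop_face between -0.005 and 0.005 m and angle between the x axis of carrier and the x axis of stop, either way round below 0.05 rad), for 0.2 s.
At the end, for the whole second after the job is handed in: the carrier lies on the deck, touching the stop's buffer, within 10 mm of the track's middle and square to the stop within 0.05 rad, at rest, and the keeper is swung across the track behind it (joint above 2.1 rad) (contact force between carrier and stop above 0.03 N and y of carrier_front in the frame of stop_face between -0.01 and 0.01 m and z of carrier_front in the frame of stop_face between -0.005 and 0.005 m and angle between the x axis of carrier and the x axis of stop, either way round below 0.05 rad and value of joint keeper above 2.1 rad and linear speed of carrier below 0.01 m/s).
It fails at once if the carrier is pressed against the stop with more than 20 N (contact force between carrier and stop above 20 N).
It fails at once if the carrier is lifted off the track or tipped (z of carrier in the frame of ramp above 0.075 m or angle between carrier's own z axis and vertical above 0.4 rad or y of carrier in the frame of ramp above 0.04 m or y of carrier in the frame of ramp below -0.04 m).
It fails at once if a bystander is moved more than 20 mm (distance of any of fragment_a, fragment_b, jar, sample_box, weight, brush, eraser_block from where it was at the start of the episode above 0.02 m).
It also fails if it takes over 72 s, if anything falls off the work surface, if the arm or the gripper's body presses on something with over 40 N, if the wrist force passes 120 N, or if a joint passes its speed limit or range.

## Working session

There is one attempt and no reset: what is moved stays moved. The work goes in short steps, Python scripts to look and compute and a tool call to move; the robot and the scene stay as the last step left them, time stands still between calls to the robot, and variables do not carry over. Pictures are saved under pics/ and viewed, at most 10 in all, crops included, and the job is handed in when it is done.

Besides the shell and the picture viewer there is one more tool, called after ">>>" as name([rows], argument=value, ...), one row to a line, values as JSON. carry_out: Moves the arm, as the interface text tells. Its arguments: {"type":"object","properties":{"motion":{"type":"array"}},"required":["motion"]}

```bash
mkdir -p pics; ls
python3 - <<'E'
from bench import *
import cv2,json
for n in("scene","top"):
    d=get_image(n); cv2.imwrite(f"pics/{n}0.png",d["color"]); print(n,d["mtx"],d["position"],d["orientation"])
print(read_state())
E
```

```text
pics
scene [[474.12357884   0.         319.17033935]
 [  0.         474.12357884 239.23340881]
 [  0.           0.           1.        ]] [1118.1949931  -641.4984325   686.21190746] [ 0.83618121  0.30332828 -0.15436332 -0.43007547]
top [[586.41690669   0.         307.05701032]
 [  0.         586.41690669 247.3586086 ]
 [  0.           0.           1.        ]] [ 332.19644577   -3.09029526 1374.06105523] [ 0.70830153 -0.70058889  0.06183952 -0.06049811]
{'clock': 0.1, 'joints': array([ 1.50159965e+00,  3.85490468e-01,  6.77646017e-03, -4.17815020e-04,
       -1.19405202e+00, -2.58582749e-01]), 'joint_vel': array([ 0.00076602, -0.00156641,  0.00349066,  0.00376946,  0.00028923,
        0.00027762]), 'joint_efforts': array([-5.72627941e-04, -3.93325317e+01,  1.88927150e+01,  4.19795930e+00,
       -2.64568771e-03,  6.35161385e-06]), 'position': array([201.05095312, 591.25224078, 244.33246538]), 'ee_rot': array([ 9.86587044e-01, -1.63232953e-01, -1.00191366e-04,  9.98798397e-04]), 'contact_force': array([-0.8923494 , -0.27980389, -0.16930249]), 'wrist_torque': array([-0.0215526 , -0.02419639,  0.03090795]), 'grasp_force': 0.0, 'gripper_width': 85.30409177840883}
```

View pics/scene0.png

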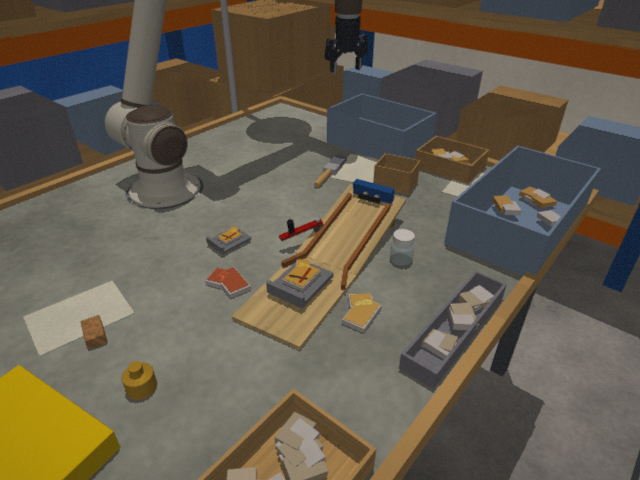

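View pics/top0.png

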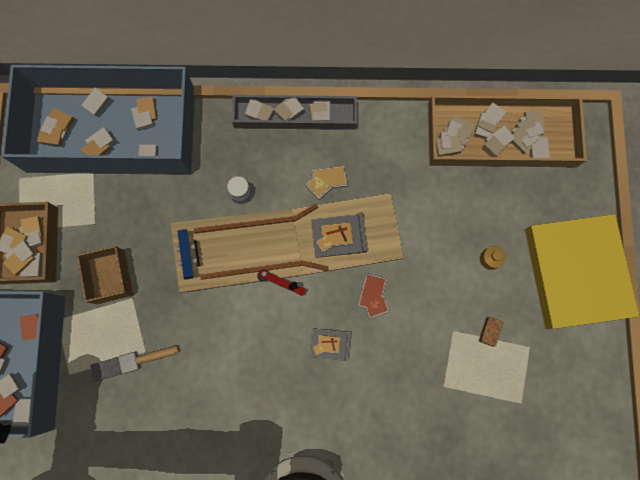

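The top view has the ramp from the landing's end at (397,228) up to the blue stop at (187,254). The carrier is at (339,235), and the smaller lookalike at (331,344). The keeper pivot is near (264,275) and its arm reaches (305,291).

```bash
cat > h.py <<'E'
from bench import *
import cv2,numpy as np
from scipy.spatial.transform import Rotation as R
def ray(d,uv):
    K=d["mtx"]; c=np.linalg.inv(K)@np.array([uv[0],uv[1],1.]); return np.array(d["position"]),R.from_quat(d["orientation"]).apply(c)
def onz(d,uv,z):
    p,v=ray(d,uv); return p+v*(z-p[2])/v[2]
def proj(d,P):
    c=R.from_quat(d["orientation"]).inv().apply(np.atleast_2d(P)-np.array(d["position"])); q=c@d["mtx"].T; return q[:,:2]/q[:,2:]
def big(mask,n=1):
    cs,_=cv2.findContours(mask,cv2.RETR_EXTERNAL,cv2.CHAIN_APPROX_NONE); return sorted(cs,key=cv2.contourArea)[::-1][:n]
E
python3 - <<'E'
from h import *
d=get_image("top"); im=d["color"]; hsv=cv2.cvtColor(im,cv2.COLOR_BGR2HSV)
c=im[180:305,165:415]; cv2.imwrite("pics/top_crop.png",cv2.resize(c,None,fx=3.2,fy=3.2,interpolation=cv2.INTER_CUBIC))
for n,p in dict(wood=(270,245),land=(390,220),carrier=(360,220),small=(320,335),stop=(186,250),keep=(290,286),rail=(250,222),table=(300,320)).items(): print(n,hsv[p[1],p[0]])
E
```

```text
wood [ 18 104 152]
land [ 20 105 153]
carrier [13 19 95]
small [ 18  84 143]
stop [107 179  84]
keep [ 99 223   8]
rail [ 11 164 107]
table [ 28  36 121]
```

View pics/top_crop.png

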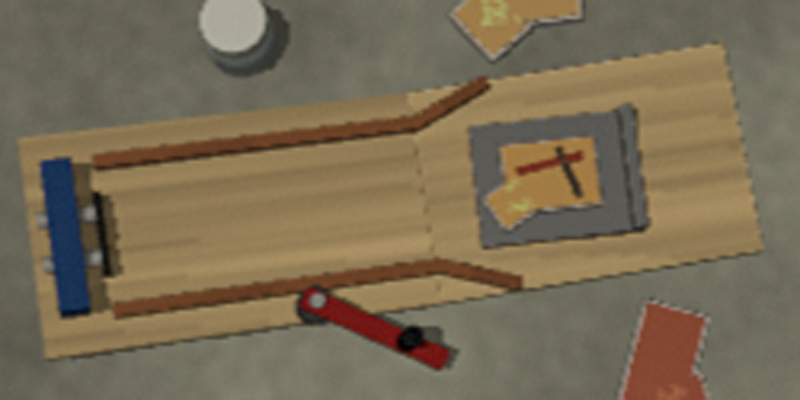

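```bash
cat >> h.py <<'E'
def crop(p): return (165+(p[0]+.5)/3.2-.5,180+(p[1]+.5)/3.2-.5)
def fit2(A,B):  # B = R A + t, planar
    A=np.array(A);B=np.array(B);a=A-A.mean(0);b=B-B.mean(0)
    th=np.arctan2((a[:,0]*b[:,1]-a[:,1]*b[:,0]).sum(),(a*b).sum()); r=np.array([[np.cos(th),-np.sin(th)],[np.sin(th),np.cos(th)]])
    return th,B.mean(0)-r@A.mean(0),r
C,S=np.cos(np.radians(10)),np.sin(np.radians(10))
def deck(s,y,n): return np.array([s*C-n*S,y,12+s*S+n*C])  # in ramp frame
E
python3 - <<'E'
from h import *
d=get_image("top")
# facing up-ramp (image left), left = image bottom
pts={(-240,-80):(721,43),(-240,80):(763,249),(0,-80):(408,94),(0,80):(440,292)}
A=list(pts); B=[onz(d,crop(p),12)[:2] for p in pts.values()]
th,t,r=fit2(A,B); print("yaw",th,"origin",t); print("resid",np.round(np.array(B)-(np.array(A)@r.T+t),1))
W=lambda P: np.array([*(r@P[:2]+t),P[2]])
inv=lambda P: r.T@(P[:2]-t)
for n,P in dict(stopL=deck(250,54,36),stopR=deck(250,-54,36),pivot=deck(94,70,27),railR=deck(0,-56,14),peg0=deck(94-70*np.cos(np.pi/4),70+70*np.sin(np.pi/4),61)).items():
    q=proj(d,W(P))[0]; print(n,np.round(W(P),1),"crop px",np.round((q-[165,180])*3.2))
# carrier underside on landing z=12; rear wall top at z=48, front edge corners
for n,p,z in [("rearR",(635,104),48),("rearL",(648,230),48),("frontR",(470,127),26),("frontL",(484,248),26)]:
    print(n,np.round(inv(onz(d,crop(p),z)),1))
np.savez("ramp.npz",th=th,t=t)
im=d["color"];hsv=cv2.cvtColor(im,cv2.COLOR_BGR2HSV)
m=cv2.inRange(hsv,(0,0,40),(180,45,105))[195:265,300:380]
E
```

```text
yaw 1.736462276552616 origin [588.0046101   19.93434446]
resid [[-1.6  1.8]
 [ 0.3 -0.5]
 [-4.  -1. ]
 [ 5.3 -0.3]]
stopL [495.2 247.7  90.9] crop px [ 88. 300.]
stopR [601.7 265.5  90.9] crop px [ 69. 148.]
pivot [504.5  95.1  54.9] crop px [313. 295.]
railR [643.6  26.8  25.8] crop px [413. 114.]
peg0 [464.7  33.   79.8] crop px [399. 349.]
rearR [-161.3  -34.5]
rearL [-154.7   58.2]
frontR [-41.4 -40.9]
frontL [-37.5  49.7]
```

The crop shows the stop's top near (42..88,158..315), the keeper pivot at (316,300) and the peg at (410,338). My hand-picked break points disagree with it, so I'll refine with masks on the rails, stop and deck edges.

Run:
```python
from h import *
d=get_image("top"); im=d["color"]; im4=cv2.resize(im,None,fx=4,fy=4,interpolation=cv2.INTER_CUBIC)[720:1220,660:1660]
off=np.array([660,720]); px=lambda p:(np.array(p)+off+.5)/4-.5
hsv=cv2.cvtColor(im4,cv2.COLOR_BGR2HSV)
def rect(m):
    c=big(m)[0]; return cv2.boxPoints(cv2.minAreaRect(c)),cv2.contourArea(c)
blue=cv2.inRange(hsv,(98,120,50),(120,255,255)); b,a=rect(blue); print("blue px",np.round(px(b),1).tolist(),a/16)
rail=cv2.inRange(hsv,(3,130,60),(14,255,130))
for c in big(rail,3):
    e=c[:,0,:]; print("rail area",cv2.contourArea(c)/16,px(e.min(0)),px(e.max(0)))
    s=e[(px(e)[:,0]>205)&(px(e)[:,0]<285)]; 
    if len(s)>20:
        vx,vy,x,y=cv2.fitLine(s.astype(np.float32),cv2.DIST_L2,0,.01,.01)[:,0]; print(" centre line at u=200,280",[float((y+vy/vx*((u+.5)*4-.5-off[0]-x)+off[1]+.5)/4-.5) for u in(200,280)])
wood=cv2.inRange(hsv,(13,75,110),(24,255,255))
red=cv2.inRange(hsv,(170,150,60),(180,255,255))|cv2.inRange(hsv,(0,170,60),(3,255,255)); c=[k for k in big(red,4)]
for k in c: print("red",np.round(px(cv2.boxPoints(cv2.minAreaRect(k))),1).tolist())
# landing edges by mask columns
for u in (345,360,375,385):
    col=wood[:,int((u+.5)*4-off[0])]; r=np.where(col)[0]; print(u,"edge rows",(r.min()+off[1]+.5)/4-.5,(r.max()+off[1]+.5)/4-.5)
for v in (205,215,230,245):
    row=wood[int((v+.5)*4-off[1])]; r=np.where(row)[0]; print(v,"right edge",(r.max()+off[0]+.5)/4-.5)
gray=cv2.inRange(hsv,(0,0,50),(180,60,115)); gray[:, :int(300*4-off[0])]=0; gray[:,int(385*4-off[0]):]=0; gray[:int(205*4-off[1])]=0; gray[int(262*4-off[1]):]=0
for k in big(cv2.morphologyEx(gray,cv2.MORPH_OPEN,np.ones((9,9))),2): print("gray",cv2.contourArea(k)/16,np.round(px(cv2.boxPoints(cv2.minAreaRect(k))),1).tolist())
```

```text
blue px [[177.4, 230.3], [186.4, 229.1], [192.5, 276.1], [183.4, 277.2]] 399.40625
rail area 499.84375 [199.625 260.625] [327.375 278.625]
 centre line at u=200,280 [276.58436262189707, 265.5478450018104]
rail area 495.40625 [193.875 203.875] [316.875 231.875]
 centre line at u=200,280 [229.37842110610876, 219.73197261310492]
rail area 46.78125 [325.875 226.625] [346.625 234.125]
red [[257.7, 275.4], [260.8, 268.9], [291.5, 283.0], [288.4, 289.6]]
red [[291.5, 289.9], [294.3, 284.1], [305.1, 289.3], [302.3, 295.2]]
red [[343.4, 228.1], [344.9, 228.1], [344.9, 228.6], [343.4, 228.6]]
red [[330.8, 231.7], [332.3, 231.2], [332.5, 231.7], [331.0, 232.2]]
345 edge rows 180.875 267.375
360 edge rows 197.625 264.625
375 edge rows 195.375 262.375
385 edge rows 193.875 260.375
205 right edge 392.875
215 right edge 394.625
230 right edge 397.625
245 right edge 400.625
gray 1182.75 [[310.6, 218.7], [362.5, 212.2], [367.4, 251.1], [315.5, 257.7]]
```

Run:
```python
from h import *
d=get_image("top")
land=[np.mean([onz(d,(u,a),12)[:2],onz(d,(u,b),8)[:2]],axis=0) for u,a,b in((360,197.6,264.6),(385,193.9,260.4))]
wid=[np.linalg.norm(onz(d,(u,a),12)[:2]-onz(d,(u,b),8)[:2]) for u,a,b in((360,197.6,264.6),(385,193.9,260.4))]
# end edge mid
e=[onz(d,p,12)[:2] for p in((392.9,205),(394.6,215),(397.6,230),(400.6,245))]
print("land mids",np.round(land,1),"w",wid,"end",np.round(e,1))
# initial yaw, then iterate onto slope plane
stopm=onz(d,((186.4+192.5)/2,(229.1+276.1)/2),90)[:2]; sc=[onz(d,p,90.9)[:2] for p in((186.4,229.1),(192.5,276.1))]
print("stop mid",stopm,"stop width",np.linalg.norm(sc[0]-sc[1]),"yaw by stop",np.arctan2(*( (sc[0]-sc[1])))*-1+np.pi)
endm=np.mean([e[1],e[2]],0)
ev=e[3]-e[0]; print("yaw from end edge",np.arctan2(ev[1],ev[0])-np.pi/2)
v=stopm-land[1]; yaw=np.arctan2(v[1],v[0]); print("yaw axis",yaw)
ax=np.array([np.cos(yaw),np.sin(yaw)])
s0=np.mean(np.array(e)@ax); base=stopm-ax*(stopm@ax)+ax*(s0+240)   # break by landing end
org=base
for P in land: print("land off axis",(P-stopm)@[-ax[1],ax[0]])
print("end edge x",np.array(e)@ax-s0)
for k in range(2):
  n=np.array([-S*ax[0],-S*ax[1],C])
  def slope(uv,h):
    p,v=ray(d,uv); q0=np.array([*org,12])+n*h; return p+v*(((q0-p)@n)/(v@n))
  def loc(P): w=P[:2]-org; return np.array([w@ax,w@[-ax[1],ax[0]],P[2]])
print("org",org)
for u,l,r in((200,276.6,229.4),(280,265.5,219.7)): print("rails",np.round(loc(slope((u,l),10)),1),np.round(loc(slope((u,r),10)),1))
for p in((186.4,229.1),(192.5,276.1)): q=loc(slope(p,36)); print("stop corner",np.round(q,1),"expect x",deck(250,0,36)[0])
print("pivot",np.round(loc(slope(crop((317,300)),28)),1),"expect",deck(94,70,28)); print("peg",np.round(loc(slope(crop((410,338)),61)),1),"expect",deck(94-49.5,119.5,61))
for p,z in(((362.5,212.2),48),((367.4,251.1),48),((310.6,218.7),26),((315.5,257.7),26)): print("carrier",np.round(loc(onz(d,p,z)),1),np.round(onz(d,p,z),1))
```

```text
land mids [[ 612.2 -129.6]
 [ 622.4 -189.1]] w [np.float64(161.44699224196154), np.float64(160.62719925316844)] end [[ 675.6 -208.4]
 [ 651.1 -212.1]
 [ 614.7 -218.6]
 [ 578.7 -225.2]]
stop mid [542.17056443 256.41007569] stop width 106.98249177866589 yaw by stop 1.7426195600418928
yaw from end edge -4.5410023310971575
yaw axis 1.748988124542931
land off axis -0.46504491142532606
land off axis -8.529833452099641e-16
end edge x [-0.51254115  0.18502173  0.17080472  0.15671469]
org [584.81085919  19.65379581]
rails [229.1  52.8  62.6] [214.8 -55.2  60. ]
rails [48.3 53.1 30.7] [ 31.1 -54.6  27.6]
stop corner [240.1 -53.7  90.9] expect x 239.9506038570425
stop corner [240.7  53.3  91. ] expect x 239.9506038570425
pivot [87.  68.6 55.8] expect [87.70977981 70.         55.89754579]
peg [ 26.4 108.7  78.6] expect [ 33.23140617 119.5         79.80061684]
carrier [-160.7  -35.8   48. ] [ 648.5 -132.1   48. ]
carrier [-155.    56.1   48. ] [ 557.1 -142.9   48. ]
carrier [-40.3 -45.4  26. ] [636.7 -12.   26. ]
carrier [-36.   48.1  26. ] [543.9 -24.3  26. ]
```

```bash
cat >> h.py <<'E'
import json,sys,os
YAW=1.749; ORG=np.array([584.8,19.7]); rz=lambda a:R.from_euler('z',a)
def world(P): return rz(YAW).apply(P)+np.array([*ORG,0])
def pose(s,y,n=26,yaw=0.):      # tool x down-ramp, y left, z into deck (10 deg); tip at s
    P=deck(s,y,n) if s>=0 else np.array([s-n*S,y,12+n*C])
    M=np.array([[-C,0,S],[0,1,0],[-S,0,-C]]).T.reshape(3,3)
    M=np.column_stack([[-C,0,-S],[0,1,0],[S,0,-C]])
    return world(P),rz(YAW+yaw)*R.from_matrix(M)
def cmd():
    if os.path.exists("cmd.json"): j=json.load(open("cmd.json")); return np.array(j[0]),R.from_quat(j[1])
    return np.array([201.193,591.71,245.312]),R.from_quat([0.98659,-0.16323,0,0])
def did(row):   # record last row sent
    p,q=cmd(); p=p+q.apply(row[3:6]); q=q*R.from_rotvec(row[:3]); json.dump([p.tolist(),q.as_quat().tolist()],open("cmd.json","w"))
def rows(targets,g):
    p,q=cmd()
    for tp,tq in targets: print([round(float(v),3) for v in (q.inv()*tq).as_rotvec()]+[round(float(v),1) for v in q.inv().apply(tp-p)]+[g])
def lin(T,n,p0=None):
    p,q=p0 or cmd(); dv=(q.inv()*T[1]).as_rotvec()
    return [(p+(T[0]-p)*k/n, q*R.from_rotvec(dv*k/n)) for k in range(1,n+1)]
def stat():
    st=read_state(); p,q=cmd(); ax=rz(YAW).apply([C,0,S]); e=rz(-YAW).apply(st["position"]-np.array([*ORG,0])); 
    f=rz(-YAW).apply(st["contact_force"])
    print("t",round(st["clock"],2),"ramp pos",np.round(e,1),"cmd",np.round(rz(-YAW).apply(p-np.array([*ORG,0])),1),"F ramp",np.round(f,1),"w",round(st["gripper_width"],1),"rot err",np.round((q.inv()*R.from_quat(st["ee_rot"])).as_rotvec(),3))
E
python3 - <<'E'
from h import *
P,Q=pose(-209,13.5,200,-.068); print(P)
rows(lin((P,Q),15),0)
E
```

```text
[ 614.717788   -222.56289687  208.9615506 ]
[0.007, -0.01, 0.075, 43.6, 42.5, 2.4, 0]
[0.013, -0.021, 0.151, 87.2, 85.0, 4.8, 0]
[0.02, -0.031, 0.226, 130.8, 127.5, 7.3, 0]
[0.026, -0.041, 0.301, 174.3, 170.1, 9.7, 0]
[0.033, -0.052, 0.377, 217.9, 212.6, 12.1, 0]
[0.04, -0.062, 0.452, 261.5, 255.1, 14.5, 0]
[0.046, -0.073, 0.527, 305.1, 297.6, 17.0, 0]
[0.053, -0.083, 0.602, 348.7, 340.1, 19.4, 0]
[0.059, -0.093, 0.678, 392.3, 382.6, 21.8, 0]
[0.066, -0.104, 0.753, 435.8, 425.1, 24.2, 0]
[0.072, -0.114, 0.828, 479.4, 467.6, 26.7, 0]
[0.079, -0.124, 0.904, 523.0, 510.2, 29.1, 0]
[0.086, -0.135, 0.979, 566.6, 552.7, 31.5, 0]
[0.092, -0.145, 1.054, 610.2, 595.2, 33.9, 0]
[0.099, -0.155, 1.13, 653.8, 637.7, 36.4, 0]
```

>>> carry_out([
  [0.007, -0.01, 0.075, 44, 42, 2, 0],
  [0.013, -0.021, 0.151, 87, 85, 5, 0],
  [0.02, -0.031, 0.226, 131, 127, 7, 0],
  [0.026, -0.041, 0.301, 174, 170, 10, 0],
  [0.033, -0.052, 0.377, 218, 213, 12, 0],
])

```text
clock: 0.92
position: [339.5, 318.0, 233.5]
ee_rot: [0.938, -0.346, -0.023, -0.021]
contact_force: [1.9, 0.6, -0.1]
gripper_width: 42.5
grasp_force: 0.0
```

Run:
```python
from h import *
did([0.033,-0.052,0.377,218,213,12]); stat()
rows(lin(pose(-209,13.5,200,-.068),10),0)
```

```text
t 0.93 ramp pos [337.1 188.6 233.5] cmd [339.  188.7 233.3] F ramp [ 0.2 -1.9 -0.1] w 42.5 rot err [ 0.001 -0.     0.002]
[0.007, -0.01, 0.075, 56.2, 23.5, -1.3, 0]
[0.013, -0.021, 0.151, 112.4, 46.9, -2.6, 0]
[0.02, -0.031, 0.226, 168.6, 70.4, -3.9, 0]
[0.026, -0.041, 0.301, 224.7, 93.8, -5.2, 0]
[0.033, -0.052, 0.376, 280.9, 117.3, -6.5, 0]
[0.04, -0.062, 0.452, 337.1, 140.7, -7.8, 0]
[0.046, -0.072, 0.527, 393.3, 164.2, -9.0, 0]
[0.053, -0.083, 0.602, 449.5, 187.6, -10.3, 0]
[0.059, -0.093, 0.677, 505.7, 211.1, -11.6, 0]
[0.066, -0.103, 0.753, 561.8, 234.5, -12.9, 0]
```

Tracking is good.

>>> carry_out([
  [0.007, -0.01, 0.075, 56, 23, -1, 0],
  [0.013, -0.021, 0.151, 112, 47, -3, 0],
  [0.02, -0.031, 0.226, 169, 70, -4, 0],
  [0.026, -0.041, 0.301, 225, 94, -5, 0],
  [0.033, -0.052, 0.376, 281, 117, -6, 0],
])

```text
clock: 1.55
position: [477.8, 47.0, 221.0]
ee_rot: [0.855, -0.515, -0.045, -0.041]
contact_force: [1.7, 1.5, 0.3]
gripper_width: 42.9
grasp_force: 0.0
```

Run:
```python
from h import *
did([0.033,-0.052,0.376,281,117,-6]); stat()
rows(lin(pose(-209,13.5,200,-.068),5),0)
```

```text
t 1.55 ramp pos [ 45.9 100.4 221. ] cmd [ 47.8 100.9 220.7] F ramp [ 1.2 -1.9  0.3] w 42.9 rot err [ 0.001 -0.     0.002]
[0.007, -0.01, 0.075, 60.7, 1.2, -4.9, 0]
[0.013, -0.021, 0.151, 121.4, 2.3, -9.7, 0]
[0.02, -0.031, 0.226, 182.1, 3.5, -14.6, 0]
[0.026, -0.041, 0.301, 242.8, 4.6, -19.5, 0]
[0.033, -0.051, 0.377, 303.5, 5.8, -24.4, 0]
```

>>> carry_out([
  [0.007, -0.01, 0.075, 61, 1, -5, 0],
  [0.013, -0.021, 0.151, 121, 2, -10, 0],
  [0.02, -0.031, 0.226, 182, 3, -15, 0],
  [0.026, -0.041, 0.301, 243, 5, -20, 0],
  [0.033, -0.051, 0.377, 303, 6, -24, 0],
])

```text
clock: 2.17
position: [615.1, -224.2, 208.6]
ee_rot: [0.741, -0.666, -0.065, -0.058]
contact_force: [0.9, 1.1, 0.6]
gripper_width: 42.7
grasp_force: 0.0
```

Run:
```python
from h import *
did([0.033,-0.051,0.377,303,6,-24]); stat()
rows(lin(pose(-209,13.5,26,-.068),4),0)
```

```text
t 2.17 ramp pos [-245.4   13.4  208.6] cmd [-243.3   13.9  208.7] F ramp [ 1.  -1.1  0.6] w 42.7 rot err [ 0.001 -0.     0.003]
[-0.0, -0.0, -0.0, 0.1, 0.4, 43.4, 0]
[-0.0, -0.0, -0.0, 0.2, 0.8, 86.8, 0]
[-0.0, -0.0, -0.0, 0.3, 1.3, 130.2, 0]
[-0.0, -0.0, -0.0, 0.3, 1.7, 173.6, 0]
```

>>> carry_out([
  [0, 0, 0, 0, 0, 50, 0],
  [0, 0, 0, 0, 0, 100, 0],
  [0, 0, 0, 0, 0, 145, 0],
  [0, 0, 0, 0, 0, 174, 0],
  [0, 0, 0, 0, 0, 174, 0],
])

```text
clock: 2.8
position: [609.3, -191.6, 34.6]
ee_rot: [0.742, -0.665, -0.067, -0.056]
contact_force: [0.0, -0.5, 0.6]
gripper_width: 42.7
grasp_force: 0.0
```

Run:
```python
from h import *
did([0,0,0,0,0,174]); stat()
d=get_image("scene"); cv2.imwrite("pics/s1.png",cv2.resize(d["color"][180:360,200:440],None,fx=3.3,fy=3.3,interpolation=cv2.INTER_CUBIC))
def car(ox,oy,yaw,gap=0): return (ox-60*np.cos(yaw)-11-gap, oy-60*np.sin(yaw),26,yaw)
rows([pose(*car(-98,5.6,-.068,g)) for g in(25,12,3,0)]+[pose(*car(-88,4.9,-.068))],0)
```

```text
t 2.8 ramp pos [-212.3   13.3   34.6] cmd [-213.2   11.8   37.3] F ramp [-0.5  0.   0.6] w 42.7 rot err [-0.006 -0.002  0.001]
[-0.0, -0.0, -0.0, -14.8, -1.1, 2.3, 0]
[-0.0, -0.0, -0.0, -27.6, -0.2, 4.5, 0]
[-0.0, -0.0, -0.0, -36.4, 0.4, 6.1, 0]
[-0.0, -0.0, -0.0, -39.3, 0.6, 6.6, 0]
[-0.0, -0.0, -0.0, -49.2, 0.6, 8.3, 0]
```

View pics/s1.png

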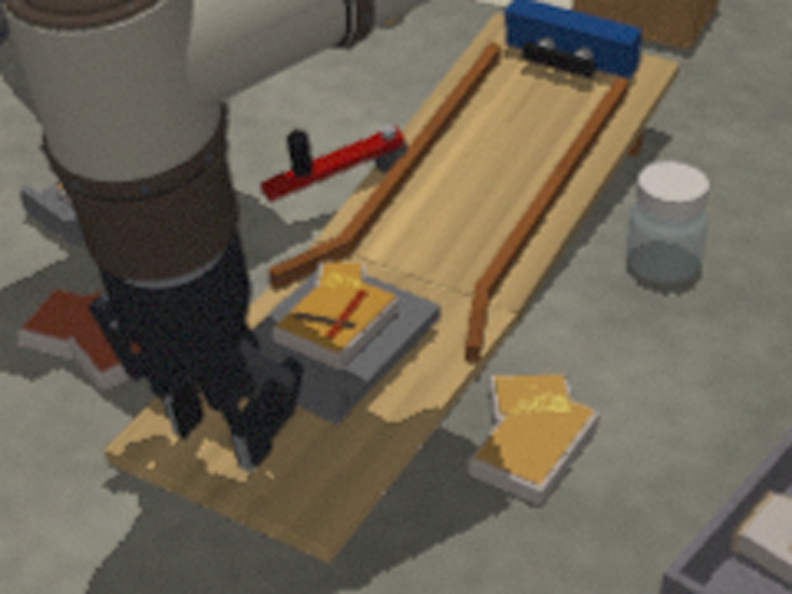

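The crop shows the open fingers at (185,430) and (250,465), just behind the carrier's rear wall on the landing. The peg is at (298,150) and the way ahead is clear.

>>> carry_out([
  [0, 0, 0, -15, -1, 2.3, 0],
  [0, 0, 0, -27.5, 0, 4.5, 0],
  [0, 0, 0, -36.5, 0.4, 6.1, 0],
  [0, 0, 0, -42, 0.6, 7.1, 0],
  [0, 0, 0, -49, 0.6, 8.3, 0],
])

```text
clock: 3.48
position: [605.6, -143.4, 38.3]
ee_rot: [0.742, -0.664, -0.064, -0.058]
contact_force: [-0.5, -2.6, 2.0]
gripper_width: 42.3
grasp_force: 1.8
```

```bash
cat >> h.py <<'E'
def car(ox,oy,yaw,gap=0): return (ox-60*np.cos(yaw)-11-gap, oy-60*np.sin(yaw),26,yaw)
E
python3 - <<'E'
from h import *
did([0,0,0,-49,.6,8.3]); stat()
rows([pose(*car(x,5.6-.068*(x+98),-.068)) for x in(-78,-68,-58,-48)]+[pose(*car(-38,1.3,-.055))],0)
E
```

```text
t 3.48 ramp pos [-164.2    8.5   38.3] cmd [-163.6    9.    37.6] F ramp [-2.5  1.   2. ] w 42.3 rot err [ 0.001  0.002 -0.001]
[-0.0, -0.0, -0.0, -10.1, 0.0, 1.8, 0]
[-0.0, -0.0, -0.0, -20.0, 0.0, 3.5, 0]
[-0.0, -0.0, -0.0, -29.8, 0.0, 5.2, 0]
[-0.0, -0.0, -0.0, -39.7, 0.0, 7.0, 0]
[-0.002, -0.0, -0.013, -49.6, -1.0, 8.7, 0]
```

>>> carry_out([
  [0, 0, 0, -10, 0, 1.8, 0],
  [0, 0, 0, -20, 0, 3.5, 0],
  [0, 0, 0, -30, 0, 5.2, 0],
  [0, 0, 0, -40, 0, 7, 0],
  [-0.002, 0, -0.013, -50, -1, 8.7, 0],
])

```text
clock: 4.1
position: [600.7, -91.9, 38.1]
ee_rot: [0.747, -0.66, -0.065, -0.058]
contact_force: [1.2, -4.3, 2.8]
gripper_width: 42.7
grasp_force: 2.5
```

Run:
```python
from h import *
did([-.002,0,-.013,-50,-1,8.7]); stat()
d=get_image("top"); cv2.imwrite("pics/t1.png",cv2.resize(d["color"][180:305,165:415],None,fx=3.2,fy=3.2,interpolation=cv2.INTER_CUBIC))
rows([pose(*car(-38+k*10,y,w)) for k,y,w in((1,.9,-.045),(2,.5,-.03),(3,.2,-.015),(4,0,0),(5,0,0))],0)
```

```text
t 4.1 ramp pos [-112.7    4.2   38.1] cmd [-113.     4.5   37.7] F ramp [-4.5 -0.4  2.8] w 42.7 rot err [ 0.001  0.001 -0.001]
[-0.002, -0.0, -0.01, -9.5, -0.4, 1.8, 0]
[-0.005, -0.0, -0.025, -19.3, -1.2, 3.5, 0]
[-0.007, -0.0, -0.04, -29.2, -1.8, 5.2, 0]
[-0.01, -0.0, -0.054, -39.1, -2.3, 7.0, 0]
[-0.01, -0.0, -0.054, -48.9, -1.8, 8.7, 0]
```

View pics/t1.png

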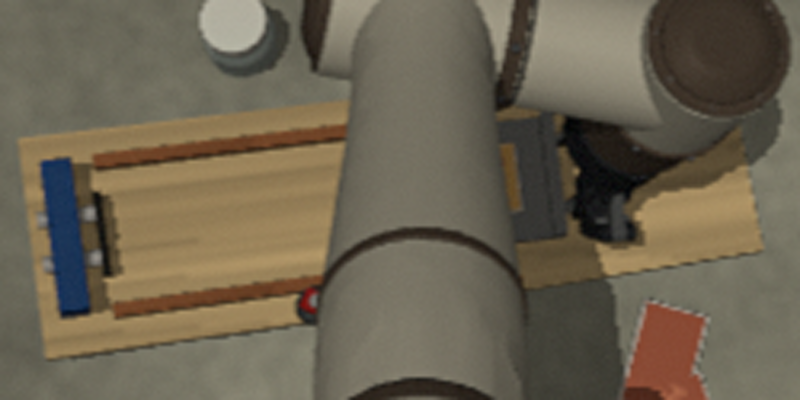

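The arm hides part of the top view. The rear wall shows at (560,175), squarely in front of the fingers and moving as planned, so I'll go on.

>>> carry_out([
  [-0.002, 0, -0.01, -9.5, -0.4, 1.8, 0],
  [-0.005, 0, -0.025, -19.3, -1.2, 3.5, 0],
  [-0.007, 0, -0.04, -29.2, -1.8, 5.2, 0],
  [-0.01, 0, -0.054, -39, -2.3, 7, 0],
  [-0.01, 0, -0.054, -49, -1.8, 8.7, 0],
])

```text
clock: 4.78
position: [595.6, -41.8, 37.1]
ee_rot: [0.764, -0.639, -0.067, -0.055]
contact_force: [0.1, -2.0, -0.8]
gripper_width: 42.5
grasp_force: 1.2
```

Run:
```python
from h import *
did([-.01,0,-.054,-49,-1.8,8.7]); stat()
d=get_image("scene"); cv2.imwrite("pics/s2.png",cv2.resize(d["color"][170:320,230:430],None,fx=3.5,fy=3.5,interpolation=cv2.INTER_CUBIC))
rows([pose(*car(12+k*11,0,0)) for k in(1,2,3,4,5)],0)
```

```text
t 4.78 ramp pos [-62.4   0.3  37.1] cmd [-63.4  -0.   37.6] F ramp [-2.   0.2 -0.8] w 42.5 rot err [-0.001 -0.    -0.   ]
[0.0, -0.0, -0.0, -10.8, 0.0, 1.9, 0]
[0.0, -0.0, -0.0, -21.6, 0.0, 3.8, 0]
[0.0, -0.0, -0.0, -32.4, 0.0, 5.7, 0]
[0.0, -0.0, -0.0, -43.3, 0.0, 7.6, 0]
[0.0, -0.0, -0.0, -54.1, 0.0, 9.5, 0]
```

View pics/s2.png

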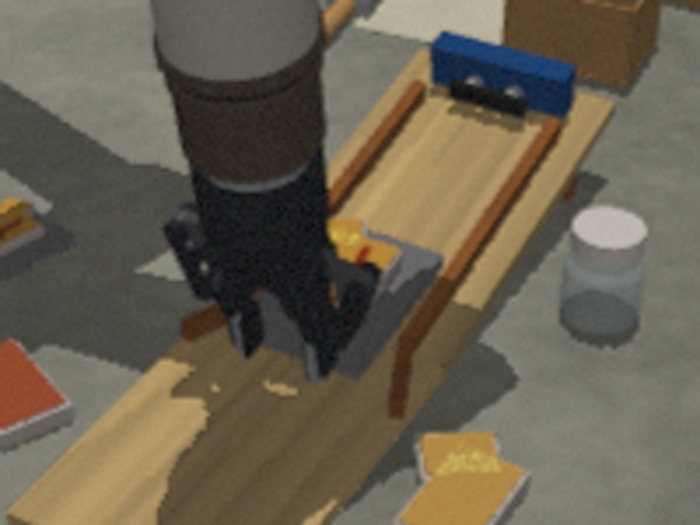

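The carrier's front at (420,255) is between the rails and square, so I'll go on up the slope.

>>> carry_out([
  [0, 0, 0, -11, 0, 1.9, 0],
  [0, 0, 0, -21.6, 0, 3.8, 0],
  [0, 0, 0, -32.4, 0, 5.7, 0],
  [0, 0, 0, -43.3, 0, 7.6, 0],
  [0, 0, 0, -54, 0, 9.5, 0],
])

```text
clock: 5.45
position: [587.6, 10.8, 38.9]
ee_rot: [0.765, -0.638, -0.065, -0.056]
contact_force: [1.6, -8.0, 4.0]
gripper_width: 43.1
grasp_force: 3.3
```

Run:
```python
from h import *
did([0,0,0,-54,0,9.5]); stat()
rows([pose(s,0) for s in(8,19,30,41,52)],0)
```

```text
t 5.45 ramp pos [-9.3 -1.1 38.9] cmd [-8.6 -0.  37.6] F ramp [-8.1 -0.2  4. ] w 43.1 rot err [ 0.002  0.002 -0.002]
[0.0, -0.0, -0.0, -12.0, 0.0, 0.7, 0]
[0.0, -0.0, -0.0, -23.0, 0.0, 0.7, 0]
[0.0, -0.0, -0.0, -34.0, 0.0, 0.7, 0]
[0.0, -0.0, -0.0, -45.0, 0.0, 0.7, 0]
[0.0, -0.0, -0.0, -56.0, 0.0, 0.7, 0]
```

>>> carry_out([
  [0, 0, 0, -11, 0, 0.7, 0],
  [0, 0, 0, -22, 0, 0.7, 0],
  [0, 0, 0, -33, 0, 0.7, 0],
  [0, 0, 0, -44, 0, 0.7, 0],
  [0, 0, 0, -55, 0, 0.7, 0],
])

```text
clock: 6.08
position: [577.9, 64.3, 47.9]
ee_rot: [0.765, -0.639, -0.065, -0.056]
contact_force: [0.7, -6.6, 3.3]
gripper_width: 42.6
grasp_force: 3.1
```

>>> carry_out([
  [0, 0, 0, -9, 0, 0, 0],
  [0, 0, 0, -17, 0, 0, 0],
  [0, 0, 0, -24, 0, 0, 0],
  [0, 0, 0, -30, 0, 0, 0],
  [0, 0, 0, -30, 0, 0, 0],
])

```text
clock: 6.7
position: [572.4, 94.0, 52.8]
ee_rot: [0.765, -0.639, -0.066, -0.057]
contact_force: [1.2, -3.2, 1.4]
gripper_width: 42.7
grasp_force: 1.6
```

```bash
cat >> h.py <<'E'
def ds():
    st=read_state(); p,q=cmd(); f=lambda P:(lambda l:np.array([l[0]*C+(l[2]-12)*S,l[1],-l[0]*S+(l[2]-12)*C]))(rz(-YAW).apply(P-np.array([*ORG,0])))
    l=rz(-YAW).apply(st["contact_force"]); print("t",round(st["clock"],2),"deck s,y,n",np.round(f(st["position"]),2),"cmd",np.round(f(p),2),"Fs",round(l[0]*C+l[2]*S,2),"Fy",round(l[1],2),"Fn",round(-l[0]*S+l[2]*C,2),"w",round(st["gripper_width"],1),"g",round(st["grasp_force"],1))
E
python3 - <<'E'
from h import *
did([0,0,0,-55,0,.7]); did([0,0,0,-30,0,0]); stat(); ds()
d=get_image("scene"); cv2.imwrite("pics/s3.png",cv2.resize(d["color"][150:270,280:440],None,fx=5,fy=5,interpolation=cv2.INTER_CUBIC))
E
```

```text
t 6.7 ramp pos [75.4 -0.9 52.8] cmd [75.2 -0.1 51.6] F ramp [-3.4 -0.6  1.4] w 42.7 rot err [ 0.002  0.    -0.001]
t 6.7 deck s,y,n [81.31 -0.95 27.11] cmd [ 8.096e+01 -5.000e-02  2.598e+01] Fs -3.07 Fy -0.62 Fn 2.0 w 42.7 g 1.6
```

View pics/s3.png

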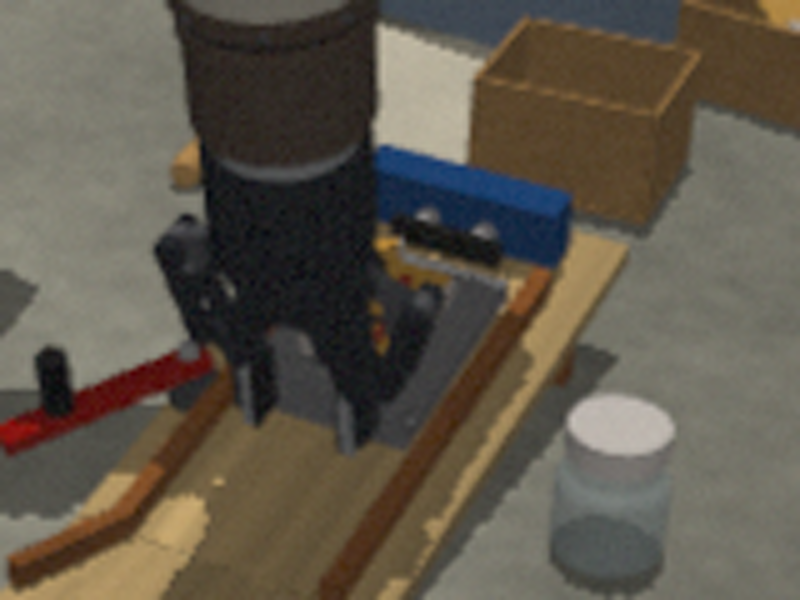

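The carrier is seated between the rails, with its front edge at (450,270) a short gap from the black buffer at (447,240). I'll estimate the buffer's position from the first top picture before feeling for it.

Run:
```python
from h import *
d=get_image("top"); im=cv2.imread("pics/top0.png"); g=cv2.cvtColor(im,cv2.COLOR_BGR2GRAY)
for v in range(243,266,3): print(v,g[v,188:206])
ax=rz(YAW).apply([1,0,0]); n=rz(YAW).apply([-S,0,C]); t=rz(YAW).apply([C,0,S]); o=np.array([*ORG,12])
for uv in((196.5,245),(198,254),(199,262),(200.5,262)):
    for h in (22,6):
        p,v=ray(d,uv); q=p+v*(((o+n*h-p)@n)/(v@n)); print(uv,h,"s",round((q-o)@t,1))
```

```text
243 [ 45  54  67  66  70  63  35  15  29  56  70  70  96 121 119 119 120 122]
246 [ 43  54  73 102 128 134 104  35  17  55  76  76 104 130 127 128 126 126]
249 [ 45  48  57  64  67  68  57  32  17  39  64  70  69  98 122 121 120 123]
252 [ 47  44  59  74  73  73  66  49  19  25  54  73  72  97 119 123 121 124]
255 [ 45  44  60  71  74  71  73  61  26  20  50  73  74  99 126 125 125 125]
258 [ 46  46  45  53  63  68  87  95  68  20  30  55  62  69  93 116 118 118]
261 [ 45  46  38  60  75  99 123 124  94  29  17  57  77  76 106 133 132 130]
264 [ 44  48  45  53  66  78  76  76  62  33  19  37  64  73  73 105 132 132]
(196.5, 245) 22 s 232.6
(196.5, 245) 6 s 232.3
(198, 254) 22 s 232.1
(198, 254) 6 s 231.8
(199, 262) 22 s 232.3
(199, 262) 6 s 232.0
(200.5, 262) 22 s 229.1
(200.5, 262) 6 s 228.7
```

>>> carry_out([
  [0, 0, 0, -4, 0, 0, 0],
  [0, 0, 0, -7, 0, 0, 0],
  [0, 0, 0, -9, 0, 0, 0],
  [0, 0, 0, -10, 0, 0, 0],
  [0, 0, 0, -10, 0, 0, 0],
])

```text
clock: 7.42
position: [570.1, 102.9, 53.7]
ee_rot: [0.764, -0.639, -0.066, -0.056]
contact_force: [1.5, -6.8, 3.1]
gripper_width: 42.4
grasp_force: 2.6
```

Run:
```python
from h import *
did([0,0,0,-10,0,0]); ds()
```

```text
t 7.42 deck s,y,n [90.43 -0.26 26.44] cmd [ 9.096e+01 -6.000e-02  2.597e+01] Fs -6.32 Fy -0.22 Fn 4.27 w 42.4 g 2.6
```

>>> carry_out([
  [0, 0, 0, -1.5, 0, 0, 0],
  [0, 0, 0, -3, 0, 0, 0],
  [0, 0, 0, -4, 0, 0, 0],
])

```text
clock: 7.8
position: [569.4, 106.6, 54.4]
ee_rot: [0.764, -0.639, -0.066, -0.055]
contact_force: [1.8, -6.7, 3.4]
gripper_width: 42.6
grasp_force: 3.1
```

Run:
```python
from h import *
did([0,0,0,-4,0,0]); ds()
```

```text
t 7.8 deck s,y,n [94.27 -0.22 26.45] cmd [ 9.496e+01 -6.000e-02  2.597e+01] Fs -6.27 Fy -0.61 Fn 4.57 w 42.6 g 3.1
```

>>> carry_out([
  [0, 0, 0, -0.7, 0, 0, 0],
  [0, 0, 0, -1.4, 0, 0, 0],
  [0, 0, 0, -2, 0, 0, 0],
  [0, 0, 0, -2, 0, 0, 0],
])

```text
clock: 8.3
position: [569.0, 108.5, 54.8]
ee_rot: [0.764, -0.639, -0.066, -0.055]
contact_force: [0.4, -6.9, 4.1]
gripper_width: 42.4
grasp_force: 2.9
```

Run:
```python
from h import *
did([0,0,0,-2,0,0]); ds()
```

```text
t 8.3 deck s,y,n [96.27 -0.23 26.45] cmd [ 9.696e+01 -6.000e-02  2.597e+01] Fs -6.0 Fy 0.85 Fn 5.22 w 42.4 g 2.9
```

>>> carry_out([
  [0, 0, 0, -0.7, 0, 0, 0],
  [0, 0, 0, -1.4, 0, 0, 0],
  [0, 0, 0, -2, 0, 0, 0],
])

```text
clock: 8.68
position: [568.7, 110.4, 55.1]
ee_rot: [0.764, -0.639, -0.066, -0.055]
contact_force: [1.4, -6.9, 3.3]
gripper_width: 43.0
grasp_force: 3.1
```

>>> carry_out([
  [0, 0, 0, -0.5, 0, 0, 0],
  [0, 0, 0, -1, 0, 0, 0],
  [0, 0, 0, -1, 0, 0, 0],
])

```text
clock: 9.05
position: [568.5, 111.4, 55.3]
ee_rot: [0.764, -0.639, -0.066, -0.055]
contact_force: [1.3, -6.7, 3.5]
gripper_width: 43.1
grasp_force: 2.9
```

Run:
```python
from h import *
did([0,0,0,-2,0,0]);did([0,0,0,-1,0,0]); ds()
```

```text
t 9.05 deck s,y,n [99.23 -0.18 26.44] cmd [ 9.996e+01 -6.000e-02  2.597e+01] Fs -6.11 Fy -0.13 Fn 4.61 w 43.1 g 2.9
```

Still sliding freely, with the estimated front at about 230. I'll go on in 1 mm steps.

>>> carry_out([
  [0, 0, 0, -0.5, 0, 0, 0],
  [0, 0, 0, -1, 0, 0, 0],
  [0, 0, 0, -1, 0, 0, 0],
])

```text
clock: 9.43
position: [568.3, 112.4, 55.4]
ee_rot: [0.764, -0.639, -0.066, -0.055]
contact_force: [0.8, -7.2, 3.5]
gripper_width: 42.9
grasp_force: 3.0
```

>>> carry_out([
  [0, 0, 0, -0.5, 0, 0, 0],
  [0, 0, 0, -1, 0, 0, 0],
  [0, 0, 0, -1, 0, 0, 0],
])

```text
clock: 9.8
position: [568.1, 113.3, 55.6]
ee_rot: [0.764, -0.639, -0.066, -0.055]
contact_force: [1.1, -7.3, 3.5]
gripper_width: 42.8
grasp_force: 3.0
```

Run:
```python
from h import *
did([0,0,0,-1,0,0]);did([0,0,0,-1,0,0]); ds()
```

```text
t 9.8 deck s,y,n [101.19  -0.18  26.46] cmd [ 1.0196e+02 -6.0000e-02  2.5970e+01] Fs -6.66 Fy 0.2 Fn 4.69 w 42.8 g 3.0
```

>>> carry_out([
  [0, 0, 0, -0.4, 0, 0, 0],
  [0, 0, 0, -0.8, 0, 0, 0],
  [0, 0, 0, -0.8, 0, 0, 0],
])

```text
clock: 10.18
position: [568.0, 114.0, 55.7]
ee_rot: [0.764, -0.639, -0.066, -0.055]
contact_force: [2.1, -6.2, 3.2]
gripper_width: 42.9
grasp_force: 3.2
```

Run:
```python
from h import *
did([0,0,0,-.8,0,0]); ds()
```

```text
t 10.18 deck s,y,n [101.9   -0.14  26.45] cmd [ 1.0276e+02 -6.0000e-02  2.5970e+01] Fs -5.86 Fy -0.99 Fn 4.27 w 42.9 g 3.2
```

>>> carry_out([
  [0, 0, 0, -0.5, 0, 0, 0],
  [0, 0, 0, -1, 0, 0, 0],
  [0, 0, 0, -1, 0, 0, 0],
])

```text
clock: 10.55
position: [567.8, 114.7, 55.9]
ee_rot: [0.764, -0.639, -0.066, -0.055]
contact_force: [1.1, -7.6, 2.2]
gripper_width: 42.5
grasp_force: 3.7
```

Run:
```python
from h import *
did([0,0,0,-1,0,0]); ds()
```

```text
t 10.55 deck s,y,n [102.62  -0.14  26.44] cmd [ 1.0376e+02 -6.0000e-02  2.5970e+01] Fs -7.2 Fy 0.26 Fn 3.55 w 42.5 g 3.7
```

>>> carry_out([
  [0, 0, 0, -0.5, 0, 0, 0],
  [0, 0, 0, -1, 0, 0, 0],
  [0, 0, 0, -1, 0, 0, 0],
])

```text
clock: 10.92
position: [567.8, 114.7, 55.9]
ee_rot: [0.764, -0.639, -0.066, -0.055]
contact_force: [2.4, -10.5, 2.0]
gripper_width: 42.1
grasp_force: 5.3
```

Run:
```python
from h import *
did([0,0,0,-1,0,0]); ds()
```

```text
t 10.93 deck s,y,n [102.7   -0.13  26.48] cmd [ 1.0476e+02 -6.0000e-02  2.5970e+01] Fs -10.21 Fy -0.55 Fn 3.87 w 42.1 g 5.3
```

Rigid contact, at roughly 3 N per mm. Sliding takes about 6 N, so I'll press to about 15 N at the tool and hold.

>>> carry_out([
  [0, 0, 0, -0.6, 0, 0, 0],
  [0, 0, 0, -1.2, 0, 0, 0],
  [0, 0, 0, -1.6, 0, 0, 0],
  [0, 0, 0, -1.6, 0, 0, 0],
  [0, 0, 0, -1.6, 0, 0, 0],
])

```text
clock: 11.55
position: [567.7, 114.9, 55.9]
ee_rot: [0.764, -0.639, -0.065, -0.054]
contact_force: [3.6, -16.2, 2.1]
gripper_width: 43.1
grasp_force: 7.9
```

Run:
```python
from h import *
did([0,0,0,-1.6,0,0]); ds()
```

```text
t 11.55 deck s,y,n [ 1.0284e+02 -7.0000e-02  2.6490e+01] cmd [ 1.0636e+02 -6.0000e-02  2.5970e+01] Fs -15.95 Fy -0.7 Fn 4.94 w 43.1 g 7.9
```

>>> carry_out([
  [0, 0, 0, 0, 0, 0, 0],
  [0, 0, 0, 0, 0, 0, 0],
  [0, 0, 0, 2, 0, 0, 0],
  [0, 0, 0, 4, 0, 0, 0],
  [0, 0, 0, 10, 0, 0, 0],
])

```text
clock: 12.18
position: [568.3, 109.3, 53.9]
ee_rot: [0.764, -0.639, -0.067, -0.056]
contact_force: [-0.3, -0.5, -0.0]
gripper_width: 42.9
grasp_force: 0.0
```

>>> carry_out([
  [0, 0, 0, 20, 0, 0, 0],
  [0, 0, 0, 40, 0, -10, 0],
  [0, 0, 0, 55, 20, -60, 0],
  [0, 0, 0, 60, 60, -95, 0],
  [0, 0, 0, 59.4, 109, -95, 0],
])

```text
clock: 12.8
position: [476.4, 14.0, 140.6]
ee_rot: [0.764, -0.64, -0.064, -0.058]
contact_force: [0.3, 0.4, -0.7]
gripper_width: 42.8
grasp_force: 0.0
```

Run:
```python
from h import *
did([0,0,0,10,0,0]); did([0,0,0,59.4,109,-95]); ds()
d=get_image("scene"); cv2.imwrite("pics/s4.png",cv2.resize(d["color"][120:320,250:450],None,fx=3,fy=3,interpolation=cv2.INTER_CUBIC))
w=get_image("wrist"); cv2.imwrite("pics/w4.png",w["color"]); np.savez("w4.npz",**{k:w[k] for k in("mtx","position","orientation")})
t=lambda P: world(deck(*P))
print("scene peg px crop",[(3*(proj(d,t(P))[0]-[250,120])).round() for P in((37,109,61),(37,109,27))], "wrist", proj(w,t((37,109,61))).round())
```

```text
t 12.8 deck s,y,n [ 35.72 107.67 124.28] cmd [ 37.04 108.95 121.02] Fs 0.24 Fy -0.32 Fn -0.76 w 42.8 g 0.0
scene peg px crop [array([117., 299.]), array([123., 331.])] wrist [[308. 267.]]
```

View pics/s4.png

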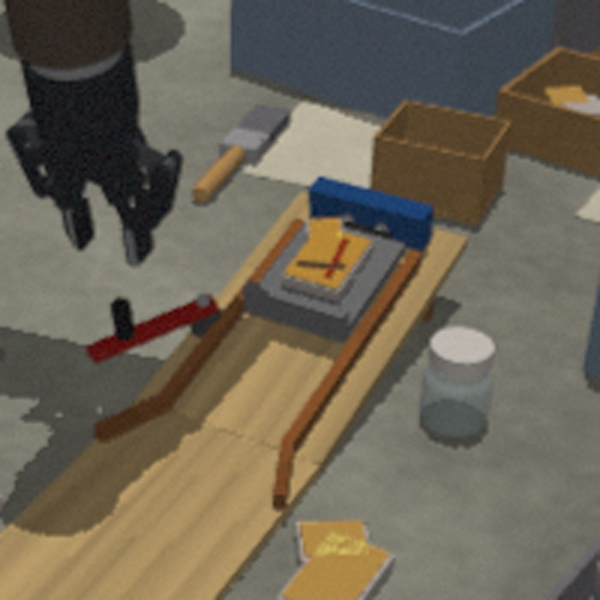

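View pics/w4.png

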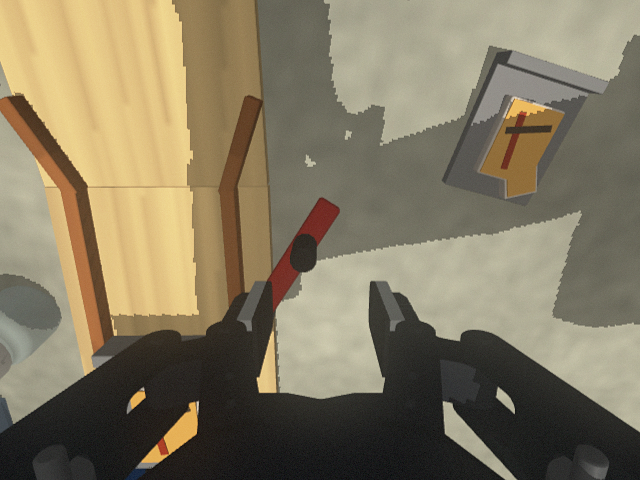

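The scene crop has the carrier resting on the buffer at (350,240) and the peg's top at (121,302), within 1 px of the prediction. The wrist view puts the peg between the open fingers at (303,255), so I'll go down and pinch it.

>>> carry_out([
  [0, 0, 0, 0, -0.5, 25, 0],
  [0, 0, 0, 0, -0.5, 50, 0],
  [0, 0, 0, 0, -0.5, 68, 0],
  [0, 0, 0, 0, -0.5, 73, 0],
  [0, 0, 0, 0, -0.5, 73, 0],
])

```text
clock: 13.52
position: [473.6, 27.8, 65.9]
ee_rot: [0.764, -0.639, -0.067, -0.056]
contact_force: [-0.2, -0.5, 0.5]
gripper_width: 42.9
grasp_force: 0.0
```

>>> carry_out([
  [0, 0, 0, 0, 0, 0, -0.4],
  [0, 0, 0, 0, 0, 0, -1],
  [0, 0, 0, 0, 0, 0, -1],
  [0, 0, 0, 0, 0, 0, -1],
  [0, 0, 0, 0, 0, 0, -1],
])

```text
clock: 14.15
position: [473.9, 28.2, 66.6]
ee_rot: [0.764, -0.639, -0.066, -0.056]
contact_force: [0.1, -0.4, 6.0]
gripper_width: 14.4
grasp_force: 58.6
```

Run:
```python
from h import *
did([0,0,0,0,-.5,73]); ds()
q0=.19
def kp(q): return pose(94-70*np.cos(np.pi/4-q),70+70*np.sin(np.pi/4-q),48)
rows([kp(q) for q in np.linspace(q0,2.36,21)],-1)
```

```text
t 14.15 deck s,y,n [ 37.05 107.62  48.91] cmd [ 37.01 108.46  48.02] Fs 0.62 Fy 0.0 Fn 5.97 w 14.4 g 58.6
[0.0, -0.0, -0.0, 1.0, 0.8, 0.0, -1]
[0.0, -0.0, -0.0, 4.9, -5.7, 0.0, -1]
[0.0, -0.0, -0.0, 8.1, -12.6, 0.0, -1]
[0.0, -0.0, -0.0, 10.5, -19.8, 0.0, -1]
[0.0, -0.0, -0.0, 12.1, -27.2, 0.0, -1]
[0.0, -0.0, -0.0, 12.9, -34.8, 0.0, -1]
[0.0, -0.0, -0.0, 12.9, -42.4, 0.0, -1]
[0.0, -0.0, -0.0, 12.1, -49.9, 0.0, -1]
[0.0, -0.0, -0.0, 10.4, -57.3, 0.0, -1]
[0.0, -0.0, -0.0, 8.0, -64.5, 0.0, -1]
[0.0, -0.0, -0.0, 4.8, -71.4, 0.0, -1]
[0.0, -0.0, -0.0, 0.8, -77.9, 0.0, -1]
[0.0, -0.0, -0.0, -3.8, -83.9, 0.0, -1]
[0.0, -0.0, -0.0, -9.0, -89.4, -0.0, -1]
[0.0, -0.0, -0.0, -14.8, -94.3, -0.0, -1]
[0.0, -0.0, -0.0, -21.1, -98.5, -0.0, -1]
[0.0, -0.0, -0.0, -27.8, -102.1, -0.0, -1]
[0.0, -0.0, -0.0, -34.9, -104.9, -0.0, -1]
[0.0, -0.0, -0.0, -42.2, -106.9, -0.0, -1]
[0.0, -0.0, -0.0, -49.7, -108.1, -0.0, -1]
[0.0, -0.0, -0.0, -57.3, -108.4, -0.0, -1]
```

>>> carry_out([
  [0, 0, 0, 3.5, -6, 0, -1],
  [0, 0, 0, 6.5, -13, 0, -1],
  [0, 0, 0, 9, -20, 0, -1],
  [0, 0, 0, 11, -27, 0, -1],
  [0, 0, 0, 12, -35, 0, -1],
])

```text
clock: 14.78
position: [506.9, 19.6, 63.9]
ee_rot: [0.765, -0.638, -0.068, -0.052]
contact_force: [-4.1, -11.9, 7.2]
gripper_width: 13.8
grasp_force: 59.4
```

Run:
```python
from h import *
did([0,0,0,12,-35,0]); ds()
w=get_image("wrist"); cv2.imwrite("pics/w5.png",w["color"])
def kp(q): return pose(94-70*np.cos(np.pi/4-q),70+70*np.sin(np.pi/4-q),48)
rows([kp(q) for q in np.linspace(.19,2.36,21)[6:11]],-1)
```

```text
t 14.78 deck s,y,n [22.57 76.71 48.73] cmd [25.   73.46 48.02] Fs -9.53 Fy 6.12 Fn 9.02 w 13.8 g 59.4
[0.0, -0.0, -0.0, 0.9, -7.4, 0.0, -1]
[0.0, -0.0, -0.0, 0.1, -14.9, 0.0, -1]
[0.0, -0.0, -0.0, -1.6, -22.3, 0.0, -1]
[0.0, -0.0, -0.0, -4.0, -29.5, 0.0, -1]
[0.0, -0.0, -0.0, -7.2, -36.4, 0.0, -1]
```

View pics/w5.png

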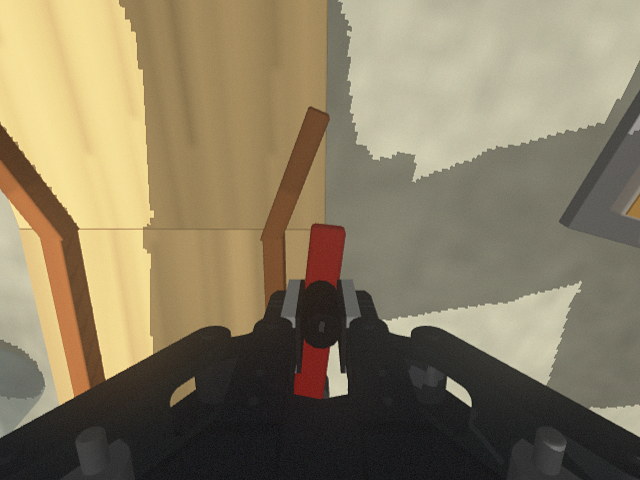

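The wrist view shows the peg held between the pads at (321,312), and the red arm has swung round to point straight down-ramp. I'll go on along the arc.

>>> carry_out([
  [0, 0, 0, 1.5, -7, 0, -1],
  [0, 0, 0, 1, -15, 0, -1],
  [0, 0, 0, -1, -22, 0, -1],
  [0, 0, 0, -3.5, -29.5, 0, -1],
  [0, 0, 0, -7, -36.5, 0, -1],
])

```text
clock: 15.45
position: [544.0, 32.9, 65.1]
ee_rot: [0.765, -0.638, -0.066, -0.053]
contact_force: [-2.6, -15.6, 5.1]
gripper_width: 13.7
grasp_force: 59.4
```

Run:
```python
from h import *
did([0,0,0,-7,-36.5,0]); ds()
def kp(q): return pose(94-70*np.cos(np.pi/4-q),70+70*np.sin(np.pi/4-q),48)
rows([kp(q) for q in np.linspace(.19,2.36,21)[11:]],-1)
```

```text
t 15.45 deck s,y,n [29.17 37.85 48.77] cmd [31.99 36.96 48.01] Fs -13.77 Fy 5.28 Fn 7.6 w 13.7 g 59.4
[0.0, -0.0, -0.0, -4.2, -6.4, 0.0, -1]
[0.0, -0.0, -0.0, -8.8, -12.4, 0.0, -1]
[0.0, -0.0, -0.0, -14.0, -17.9, -0.0, -1]
[0.0, -0.0, -0.0, -19.8, -22.8, -0.0, -1]
[0.0, -0.0, -0.0, -26.1, -27.0, -0.0, -1]
[0.0, -0.0, -0.0, -32.8, -30.6, -0.0, -1]
[0.0, -0.0, -0.0, -39.9, -33.4, -0.0, -1]
[0.0, -0.0, -0.0, -47.2, -35.4, -0.0, -1]
[0.0, -0.0, -0.0, -54.7, -36.6, -0.0, -1]
[0.0, -0.0, -0.0, -62.3, -36.9, -0.0, -1]
```

>>> carry_out([
  [0, 0, 0, -4, -6.5, 0, -1],
  [0, 0, 0, -8.5, -12.5, 0, -1],
  [0, 0, 0, -14, -18, 0, -1],
  [0, 0, 0, -20, -23, 0, -1],
  [0, 0, 0, -26, -27, 0, -1],
])

```text
clock: 16.08
position: [565.9, 65.2, 70.0]
ee_rot: [0.764, -0.639, -0.067, -0.055]
contact_force: [-2.5, -0.2, 6.9]
gripper_width: 14.0
grasp_force: 59.3
```

>>> carry_out([
  [0, 0, 0, -7, -4, 0, -1],
  [0, 0, 0, -14, -6.5, 0, -1],
  [0, 0, 0, -21, -8.5, 0, -1],
  [0, 0, 0, -28, -9.5, 0, -1],
  [0, 0, 0, -34.5, -10, 0, -1],
])

```text
clock: 16.7
position: [570.8, 99.9, 75.8]
ee_rot: [0.765, -0.638, -0.065, -0.055]
contact_force: [-0.4, 2.5, 6.3]
gripper_width: 14.3
grasp_force: 59.3
```

Run:
```python
from h import *
did([0,0,0,-26,-27,0]); did([0,0,0,-34.5,-10,0]); ds()
```

```text
t 16.7 deck s,y,n [91.2  -0.47 48.69] cmd [ 9.247e+01 -6.000e-02  4.797e+01] Fs 3.56 Fy -0.07 Fn 5.73 w 14.3 g 59.3
```

>>> carry_out([
  [0, 0, 0, 0, 0, 0, -0.4],
  [0, 0, 0, 0, 0, 0, 0],
  [0, 0, 0, 0, 0, 0, 0],
  [0, 0, 0, 0, 0, -10, 0],
  [0, 0, 0, 0, 0, -30, 0],
])

```text
clock: 17.32
position: [570.7, 95.9, 104.8]
ee_rot: [0.764, -0.639, -0.067, -0.055]
contact_force: [-0.3, 0.3, 0.6]
gripper_width: 42.6
grasp_force: 0.0
```

>>> carry_out([
  [0, 0, 0, 0, 0, -40, 0],
  [0, 0, 0, 40, 0, -80, 0],
  [0, 0, 0, 90, 0, -110, 0],
  [0, 0, 0, 140, 0, -120, 0],
  [0, 0, 0, 140, 0, -120, 0],
])

```text
clock: 17.95
position: [599.7, -63.4, 199.6]
ee_rot: [0.763, -0.641, -0.066, -0.056]
contact_force: [-0.7, 0.3, -0.7]
gripper_width: 42.7
grasp_force: 0.0
```

Run:
```python
from h import *
did([0,0,0,0,0,-30]); did([0,0,0,140,0,-120]); ds()
a=get_image("scene")["color"][150:280,290:430]; cv2.imwrite("pics/end.png",cv2.resize(a,None,fx=4.2,fy=4.2,interpolation=cv2.INTER_CUBIC))
```

```text
t 17.95 deck s,y,n [-5.0530e+01  7.0000e-02  1.9938e+02] cmd [-4.7460e+01 -4.0000e-02  1.9804e+02] Fs 0.27 Fy 0.61 Fn -0.78 w 42.7 g 0.0
```

View pics/end.png

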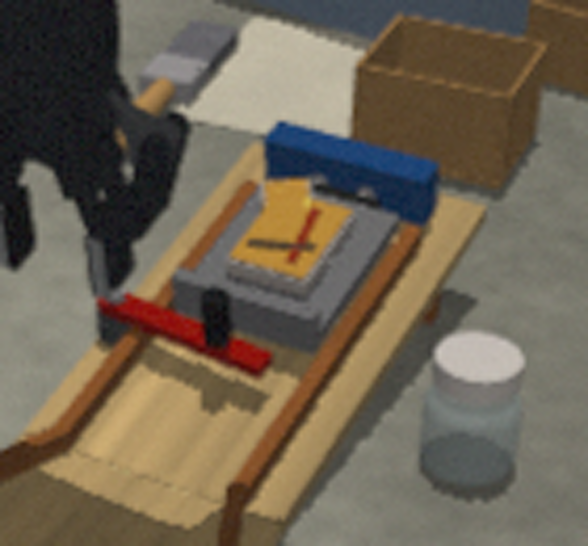

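The carrier sits square against the buffer at (345,195), and the red keeper lies across the track behind it from (110,305) to (265,360). The bystanders in view have not moved, so I'll hand the job in.

```bash
python3 -c "
from bench import *
print(job_done())"
```

```text
the job is handed in; nothing more can be done
None
```

The carrier is up against the buffer and stayed there after I let go, the keeper is swung fully across behind it and released, and I handed the job in at about 18 s; the press measured about 16 N at the tool, which I estimate put about 10 N on the buffer, and no verdict was shown.

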